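Set the resting timer and put it in its stand

ROBOT

A 7-joint arm with a two-finger parallel gripper is mounted at the origin on the work surface. World frame = base frame: x ahead of the robot, y to its left, z up, the work surface at z = 0. Lengths are in m, angles in rad, forces in N, time in s.
With the tool pointing down it reaches from about 0.425 to 0.925 m from the base axis. Payload 6.8 kg.
Tool frame: the origin (TCP) lies at the very end of the fingers, on their centre line; the grasp point (between the pads) lies bot.tcp_to_grasp behind it (bot.tcp_to_grasp is the distance from the TCP to the grasp point, in m); z points along the fingers, y is the line along which they close (so a half turn about z gives the same grasp; the last joint's range is limited). The gripper opens to 85 mm and grips with 20 to 120 N. Pads are 22 mm wide; open, the fingers measure 114 mm over their backs; the gripper's body (76 mm by 85 mm) begins 54 mm behind the grasp point. The pads swing forward as they close: fully open they stand 13 mm farther back than shut.
Start: joints at [1.01, 0.477, 0.022, 1.555, -0.011, 1.109, -0.083], TCP at [0.295, -0.607, 0.231] pointing down, gripper open.
Joint ranges: [-2.96, 2.96], [-0.34, 2.1], [-1.41, 1.46], [0.24, 2.44], [-1.37, 4.51], [0.17, 1.92], [-2.96, 2.96]. Speed limits (rad/s): [2.39, 2.39, 3.14, 3.14, 3.14, 3.14, 3.14].

INTERFACE

Orientations are given as a unit quaternion [w, x, y, z].
In Python, from station import bot gives the robot as it stands.
- The arm moves only by the tool servo_tool, never from a script. Its argument "motion" is a list that holds one entry, the list of rows, each a list of 7 numbers: the shift along the tool's x, y, z in m, then the turn, a rotation vector about the tool's x, y, z in units of 5 degrees (1.0 is 5 degrees), then the opening, from 0 (shut) to 1 (fully open). A call has 1 to 20 rows; each row is the pose to reach, as a shift and turn from the pose commanded when the call began, along the tool's axes at that moment; what a row does not reach only later rows make up. A row lasts 1/12 s, in which the tool goes at most 41.7 mm and 7.16 degrees, less where a joint would pass 70% of its speed; a pose out of reach is approached as far as the arm can. A call with a gripper value outside its range is refused whole. The fingers move at their own pace and stop on an object; "grip_force" is the grip in N (left out, the last holds). Time passes only in rows, so rows that repeat a pose let the fingers close. It gives the time, the measured TCP pose, the force, the opening and the grip force at its end, in the units of the state.
- bot.get_obs(): the state, without advancing time (a new reading comes with each control period).
- bot.read_camera(name): name is "side" or "top" or "wrist"; returns a dict with "img" (420x560x3 uint8, red, green, blue), "K" (3x3 intrinsics, pixels), "k1" (the pictures are not rectified: a ray, as slopes to the right and down, at radius r is drawn at 1 + k1 r^2 times it, then the intrinsics apply), "pose" (4x4, takes a point from camera to world coordinates). Camera axes: x right, y down, z forward; pixel columns grow to the right and rows downward; lengths in m; the calibration is good to about 2 mm. A picture is of the moment at which its call begins. There is no depth.
- bot.hand_in(): hands the job in; it is judged then, once.
The state is a dict: "t": time; "q": joint angles; "joint_vel": joint speeds; "joint_torque": joint torques, N m; "eef_pos": TCP position; "tool_rot": TCP orientation; "contact_force": force on the tool from outside, world axes, zero at the start; "torque": the same for the moment, N m; "gripper_width": opening from 0.0 (shut) to 1.0 (fully open); "grasp_force": force on a finger pad.
Only numpy, scipy, OpenCV 4.12 (cv2) and the standard library are available. Lean on these libraries where they do the work, as an engineer would, in place of code of your own. Each camera call takes 0.05 s, during which the arm holds its last target. There are 200 camera calls.

TASK

Take the kitchen timer out of its wooden caddy, stand it on the pastry board and let go of it; there, with light fingertip pressure, roll the small wheel in its top until the sliding pointer is level with the diamond-shaped rider. Then take it up again and lower it gently into the dark wooden stand, upright, fully down and centred lengthways between the two cheeks, the pointer still level with the rider. Do not drop it, and leave the utensils around it where they are.

Things in the scene. Friction and masses are not known exactly. Their poses are not given: they have to be found in the camera images.
- timer: Loose kitchen timer, a grey plastic block 62 (its x) by 42 (y) by 44 mm high, 0.3 to 0.4 kg; origin at the centre of its underside, z up. A thumbwheel stands out of its top near the +y edge; on the -y side of the top is a black scale strip along x with ticks every 5 mm, a white pointer bar and a white diamond rider. It is the right way up from the start.
- wheel_top (a point): Highest point of the thumbwheel at rest (fixed in the timer, at x 0, y +11.5, z 49 mm). The ribbed black rubber wheel is 36 mm across and 8 mm wide, axis along the timer's y; only its top 5 mm stands out, so it cannot be pinched. It is sprung: it gives way downwards about 1 mm per 2 N, at most 4 mm, and comes back.
- wheel: The thumbwheel; origin on its axis, 18 mm below its top; its axes turn with it. Dragging its top towards the timer's +x moves the pointer to +x by about 0.55 mm per mm of drag (10 mm per rad). It turns both ways against a light friction (0.5 N at the rim), stays where it is left and has end stops.
- pointer_tip (a point): Tip of the pointer, a white bar 2.6 mm wide (x) and 10 mm long across the scale, driven by the wheel. Its x in the timer's frame runs from -20 to +20 mm; it starts nearer the -x end.
- rider_tip (a point): Tip of the white diamond rider (8.5 mm over its corners) beside the pointer's row, pointing at it. It is preset somewhere to the +x side of the pointer, stiff, and stays there. The pointer is level with it when both tips have the same x in the timer's frame.
- pointer (a joint): Pointer position along the timer's x, metres from its -x end stop, 0 to 0.040.
- rider (a joint): Rider position on the same scale, metres, 0 to 0.040.
- caddy_bay (a point): Centre of the bay floor of the fixed light-wood caddy, 12 mm above the table; the timer starts here, its x along the caddy's x. Caddy 52 mm wide (y). End walls at x = +-34 to 44 mm rise 46 mm above the bay floor, so the timer can be gripped there only by its 42 mm wide sides, which are open. A utensil box of the same height continues to x = 108 mm.
- board_top (a point): Centre of the top of the fixed pale pastry board, 220 (x) by 240 (y) mm, its top 18 mm above the table. A steel cutter ring and a wooden stamp stand on its far (+x) part; the near (-x) half is free.
- stand_seat (a point): Centre of the seat of the fixed dark-wood stand, 12 mm above the table, where the timer's underside comes; slab 110 (x) by 76 (y) mm. Cheeks 46 mm long (x), 12 mm thick, 46 mm high above the seat, 48 mm apart (inner faces y = +-24); ends open. The timer goes in with its x along the stand's x, either way round, and is gripped there only by its ends.
- cutter: Loose steel ring cutter, 60 mm across, 22 mm high, on the pastry board; bystander. Origin at the centre of its underside.
- stamp: Loose turned-wood dough stamp, foot 46 mm across, 54 mm high, on the pastry board; bystander. Origin at the centre of its underside.
- mug: Loose white mug, 76 mm across, 85 mm high, bystander.
- saltjar: Loose glass jar, 64 mm across, 90 mm high, bystander.
- scraper: Loose bench scraper, 75 by 130 by 20 mm, bystander.
- eggbowl: Loose white bowl, 90 mm across, 50 mm high, bystander.
Mind the look-alikes: they are no part of the job. What is shaped like the part that bears stand_seat but red or turquoise is not meant. Of the things like the timer, leave any that is purple; of the rest the larger one is meant.

How it is judged:
By the outcome, as a careful person would: the job done as asked, in the order asked, and still so for the second after the job is handed in, with the robot touching nothing.
It also fails if it takes over 69 s, if anything falls off the work surface, if the arm or the gripper's body presses on something with over 40 N, if the wrist force passes 120 N, or if a joint passes its speed limit or range.

## Working session

There is one attempt and no reset: what is moved stays moved. The work goes in short steps, Python scripts to look and compute and a tool call to move; the robot and the scene stay as the last step left them, time stands still between calls to the robot, and variables do not carry over. Pictures are saved under pics/ and viewed, at most 14 in all, crops included, and the job is handed in when it is done.

Besides the shell and the picture viewer there is one more tool, called after "Emit:" by a JSON object that holds its "fn" and its "kwargs", one argument or row to a line. servo_tool: Moves the arm, as the interface text tells. Its arguments: {"type":"object","properties":{"motion":{"type":"array"},"grip_force":{"type":"number"}},"required":["motion"]}

```bash
mkdir -p pics; ls; cat > h.py <<'E'
import numpy as np, cv2
from station import bot
from scipy.spatial.transform import Rotation as R
def cam(n,save=None):
    c=bot.read_camera(n)
    if save: cv2.imwrite('pics/'+save,c['img'][:,:,::-1])
    return c
def ray(c,uv):
    K=np.array(c['K']);P=np.array(c['pose'])
    d=np.array([(uv[0]-K[0,2])/K[0,0],(uv[1]-K[1,2])/K[1,1]]);s=d.copy()
    for _ in range(20): s=d/(1+c['k1']*(s@s))
    return P[:3,3],P[:3,:3]@np.array([s[0],s[1],1])
def onz(c,uv,z):
    o,d=ray(c,uv); return o+d*(z-o[2])/d[2]
def proj(c,p):
    P=np.array(c['pose']);K=np.array(c['K']);q=P[:3,:3].T@(np.array(p)-P[:3,3]);s=q[:2]/q[2];s=s*(1+c['k1']*(s@s))
    return np.array([s[0]*K[0,0]+K[0,2],s[1]*K[1,1]+K[1,2]])
def tri(c1,a,c2,b):
    o1,d1=ray(c1,a);o2,d2=ray(c2,b)
    t=np.linalg.lstsq(np.c_[d1,-d2],o2-o1,rcond=None)[0]
    p,q=o1+d1*t[0],o2+d2*t[1]; return (p+q)/2,np.linalg.norm(p-q)
E
python3 - <<'E'
from h import *
for n in ('top','side','wrist'):
    c=cam(n,n+'0.png'); print(n,np.round(c['pose'],3).tolist(),np.round(c['K'],1).tolist(),c['k1'])
o=bot.get_obs(); print(o, bot.tcp_to_grasp)
a=cv2.imread('pics/top0.png'); cv2.imwrite('pics/top0.png',cv2.resize(a,(800,600),interpolation=cv2.INTER_CUBIC))
E
```

```text
pics
top [[0.006, -0.993, 0.122, 0.381], [-1.0, -0.009, -0.025, -0.059], [0.026, -0.122, -0.992, 1.259], [0.0, 0.0, 0.0, 1.0]] [[469.9, 0.0, 282.1], [0.0, 469.9, 202.8], [0.0, 0.0, 1.0]] -0.03812570985157005
side [[-0.936, -0.228, 0.267, 0.225], [-0.351, 0.574, -0.74, 0.75], [0.015, -0.786, -0.618, 0.774], [0.0, 0.0, 0.0, 1.0]] [[451.3, 0.0, 276.0], [0.0, 451.3, 210.8], [0.0, 0.0, 1.0]] 0.04644735171754084
wrist [[0.438, -0.852, -0.287, 0.37], [-0.899, -0.415, -0.14, -0.57], [-0.0, 0.32, -0.948, 0.372], [0.0, 0.0, 0.0, 1.0]] [[376.5, 0.0, 284.0], [0.0, 376.5, 203.7], [0.0, 0.0, 1.0]] -0.030340627692493138
{'t': 0.15, 'q': array([ 1.00986535,  0.47759276,  0.0223423 ,  1.55615142, -0.01150461,
        1.10931399, -0.0830872 ]), 'joint_vel': array([-3.75591836e-04, -9.64945088e-04,  1.04392011e-04, -2.85507061e-03,
       -1.90448208e-03,  8.12465045e-05,  9.60388648e-04]), 'joint_torque': array([ 1.84359284e-03, -5.96927512e+01,  1.60979915e+00, -2.81492937e+01,
        1.26812057e-02,  6.59637444e-03,  2.88040141e-06]), 'eef_pos': array([ 0.29513625, -0.60658536,  0.23059149]), 'tool_rot': array([-6.40762636e-04,  9.74473386e-01,  2.24502054e-01, -1.91553204e-04]), 'contact_force': array([-0.62988055,  0.19232285,  0.32235581]), 'torque': array([-0.02051824,  0.06075599, -0.01646493]), 'grasp_force': 0.0, 'gripper_width': 0.9974991734699852} 0.0187
```

View pics/top0.png

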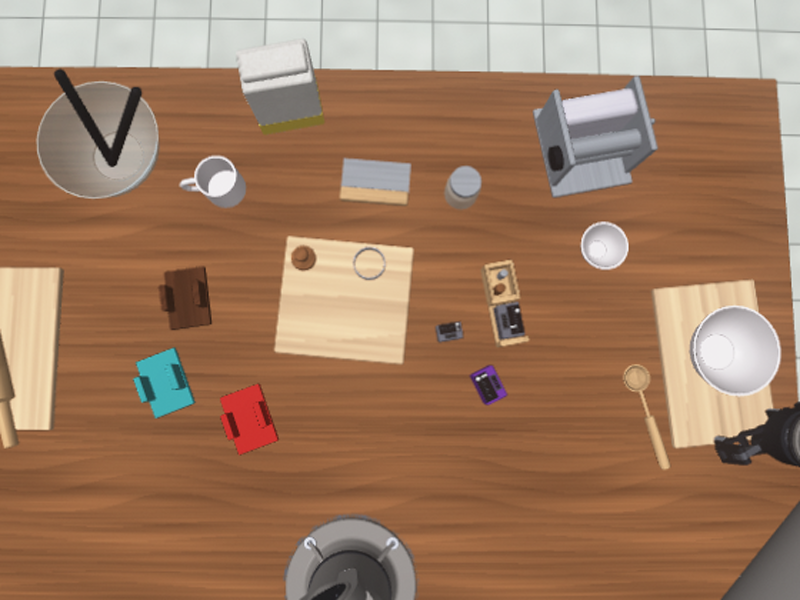

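View pics/side0.png

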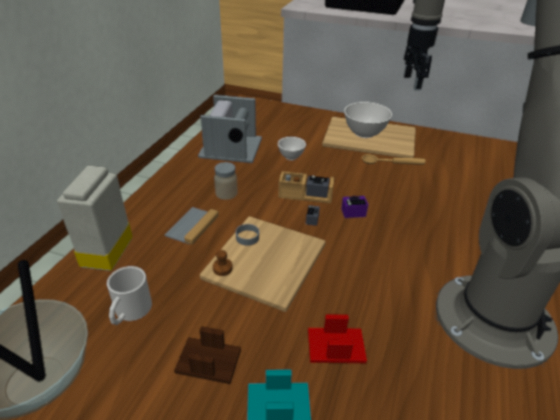

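The top view (800x600 scale) shows the caddy with the timer at (509,321) and its utensil box above it at (500,280). The board is at (345,300), the dark stand at (187,298), and a smaller grey look-alike at (449,331). The red, turquoise and purple things are decoys. In the side view the timer is at (319,186) and the stand at (208,358).

```bash
python3 - <<'E'
from h import *
c=cam('top'); im=c['img']
hsv=cv2.cvtColor(im,cv2.COLOR_RGB2HSV)
def big(m,x0,x1,y0,y1):
    k=np.zeros_like(m);k[y0:y1,x0:x1]=m[y0:y1,x0:x1]
    cs,_=cv2.findContours(k,cv2.RETR_EXTERNAL,cv2.CHAIN_APPROX_NONE)
    return max(cs,key=cv2.contourArea)
def rect(name,m,box,z):
    ct=big(m,*box)
    pts=np.array([onz(c,p[0],z)[:2] for p in ct],np.float32)
    r=cv2.minAreaRect(pts); print(name,'centre',np.round(r[0],4),'size',np.round(r[1],4),'ang',round(r[2],1),np.round(cv2.boxPoints(r),3).tolist())
H,S,V=[hsv[...,i].astype(int) for i in range(3)]
for nm,(u,v) in dict(cad=(345,183),board=(240,220),table=(240,300),stand=(125,222),tim=(354,232)).items(): print(nm,hsv[v,u])
light=((V>170)&(S<140)&(S>40)).astype(np.uint8)*255
light=cv2.morphologyEx(light,cv2.MORPH_CLOSE,np.ones((3,3)))
rect('board',light,(180,300,150,265),.018)
dark=((V<105)&(S>60)).astype(np.uint8)*255
rect('stand',dark,(105,155,175,240),.012)
cv2.imwrite('pics/dm.png',dark)
grey=((S<90)&(V<170)).astype(np.uint8)*255
rect('timer',grey,(335,375,195,250),.056)
rect('caddy',((H<25)&(light>0)|(grey>0)).astype(np.uint8)*255,(330,378,175,250),.058)
# crops
A=cv2.resize(im[170:250,325:385],(480,600)[::1],interpolation=cv2.INTER_CUBIC)
B=cv2.resize(im[180:240,105:155],(320,384),interpolation=cv2.INTER_CUBIC)
o=np.zeros((600,800,3),np.uint8);o[:600,:480]=cv2.resize(A,(480,600));o[:384,480:]=B
cv2.imwrite('pics/crop1.png',o[:,:,::-1])
E
```

```text
cad [ 12 140 149]
board [ 17  76 230]
table [ 12 148 143]
stand [ 10 147  87]
tim [126  21 124]
board centre [0.5153 0.0196] size [0.2407 0.2206] ang 84.8 [[0.39500001072883606, -0.09000000357627869], [0.6140000224113464, -0.10999999940395355], [0.6359999775886536, 0.1289999932050705], [0.41600000858306885, 0.15000000596046448]]
stand centre [0.5145 0.3165] size [0.1095 0.0898] ang 9.0 [[0.453000009059906, 0.35199999809265137], [0.46700000762939453, 0.2639999985694885], [0.5759999752044678, 0.2809999883174896], [0.5619999766349792, 0.36899998784065247]]
timer centre [ 0.475  -0.2797] size [0.0636 0.0466] ang 10.5 [[0.4390000104904175, -0.2630000114440918], [0.4480000138282776, -0.30799999833106995], [0.5109999775886536, -0.296999990940094], [0.5019999742507935, -0.25099998712539673]]
caddy centre [ 0.5075 -0.2729] size [0.1514 0.0611] ang 10.7 [[0.4269999861717224, -0.25699999928474426], [0.4390000104904175, -0.31700000166893005], [0.5870000123977661, -0.289000004529953], [0.5759999752044678, -0.2290000021457672]]
```

View pics/crop1.png

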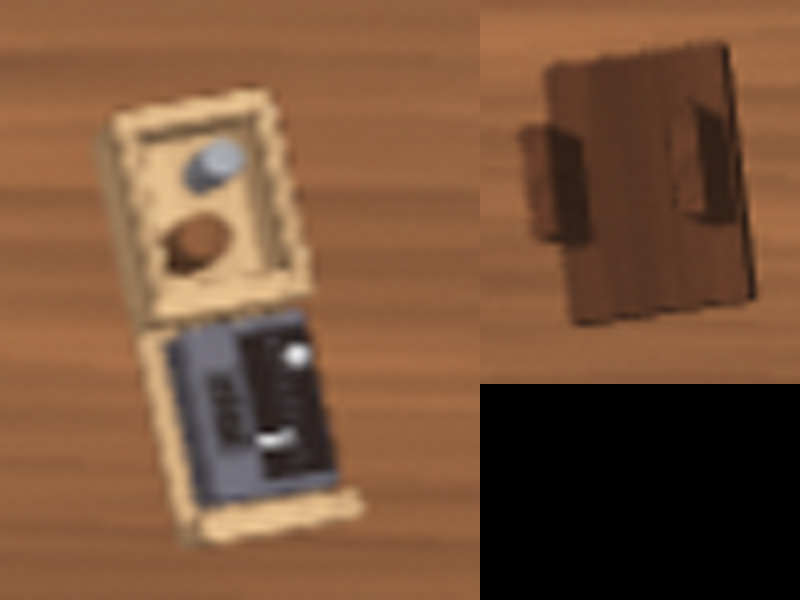

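The crop shows the timer lying with its +x towards the utensil box, its wheel on the left (world +y) and the scale on the right. The pointer is near (277,438) and the rider near (296,353). The stand's cheeks are on its left and right. I'll move above the timer now.

Emit:
{"fn": "servo_tool", "kwargs": {
  "motion": [
    [[0.03, -0.022, 0, 0, 0, 0.3, 1], [0.07, -0.05, 0, 0, 0, 0.8, 1], [0.11, -0.078, 0, 0, 0, 1.2, 1], [0.15, -0.106, 0, 0, 0, 1.6, 1], [0.19, -0.134, 0, 0, 0, 2, 1], [0.23, -0.162, 0, 0, 0, 2.4, 1], [0.26, -0.184, 0, 0, 0, 2.7, 1], [0.29, -0.205, 0.01, 0, 0, 3, 1], [0.305, -0.215, 0.03, 0, 0, 3.05, 1], [0.305, -0.215, 0.04, 0, 0, 3.05, 1], [0.305, -0.215, 0.04, 0, 0, 3.05, 1], [0.305, -0.215, 0.04, 0, 0, 3.05, 1], [0.305, -0.215, 0.04, 0, 0, 3.05, 1]]
  ]
}}

```text
t: 1.28
eef_pos: [0.4749, -0.2822, 0.192]
tool_rot: [0.001, 0.996, 0.092, 0.0]
contact_force: [-0.9, -0.0, 0.3]
gripper_width: 1.004
grasp_force: 0.0
```

```bash
python3 - <<'E'
from h import *
c=cam('wrist','w1.png'); o=bot.get_obs(); print(o['t'],o['eef_pos'],o['tool_rot'],o['contact_force'])
P=np.array(c['pose']);print(P[:3,3])
for z in (.056,): print(proj(c,[.475,-.28,z]))
E
```

```text
1.3333 [ 0.47496164 -0.28259596  0.19225499] [7.60173218e-04 9.95804084e-01 9.15069961e-02 3.42845825e-04] [0.05607328 0.11547484 0.05832919]
[ 0.55639975 -0.26594178  0.33363489]
[281.66249308 190.21081503]
```

View pics/w1.png

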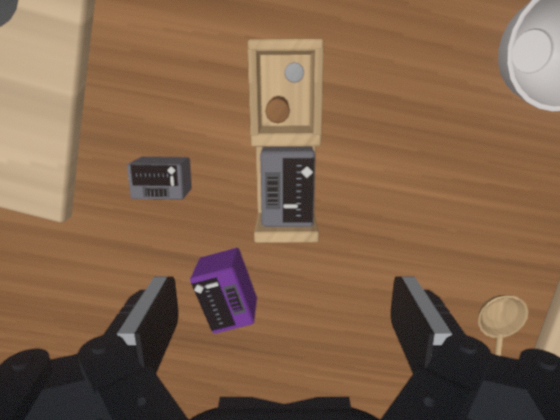

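The wrist view shows the timer's top between (262,150) and (315,227). The pointer is at (291,206), the rider at (307,172), and the wheel on the left at (272,190). The purple decoy is at (225,290) and the small one at (160,180). Next I'll refine the timer's pose.

```bash
cat >> h.py <<'E'
def timer(c,z,box,pz=None,verb=True):
    """top-face rect, wheel and strip blobs, white blobs, on given plane z (top face). box=u0,u1,v0,v1"""
    u0,u1,v0,v1=box; im=c['img'][v0:v1,u0:u1]
    hsv=cv2.cvtColor(im,cv2.COLOR_RGB2HSV).astype(int)
    S,V=hsv[...,1],hsv[...,2]
    def cont(m):
        cs,_=cv2.findContours(m.astype(np.uint8)*255,cv2.RETR_EXTERNAL,cv2.CHAIN_APPROX_NONE)
        return sorted(cs,key=cv2.contourArea,reverse=True)
    def w(ct): return np.array([onz(c,p[0]+[u0,v0],z)[:2] for p in ct],np.float32)
    g=(S<95)&(V<140)|(V>190)&(S<30)
    ct=cont(g)[0]; r=cv2.minAreaRect(w(ct)); out={'top':r}
    m=np.zeros(im.shape[:2],np.uint8); cv2.drawContours(m,[ct],-1,255,-1)
    bl=(m>0)&(V<50)|(m>0)&(V>180)
    out['black']=[cv2.minAreaRect(w(k)) for k in cont(cv2.morphologyEx(bl.astype(np.uint8),cv2.MORPH_CLOSE,np.ones((5,5))))[:2]]
    out['white']=[cv2.minAreaRect(w(k)) for k in cont((m>0)&(V>130)&(S<40))[:2]]
    if verb:
        for k,v in out.items():
            for q in (v if isinstance(v,list) else [v]): print(k,np.round(q[0],4),np.round(np.array(q[1])*1e3,1),round(q[2],1))
    return out
E
python3 - <<'E'
from h import *
c=cam('wrist'); timer(c,.056,(250,325,146,232))
E
```

```text
top [ 0.4762 -0.2836] [67.3 44.4] 10.5
black [ 0.4769 -0.2925] [48.2 21. ] 10.5
black [ 0.4972 -0.2794] [1.1 0.5] 55.0
white [ 0.4926 -0.2959] [6.7 6.5] 55.5
white [ 0.464  -0.2886] [ 2.5 10.2] 10.5
```

Emit:
{"fn": "servo_tool", "kwargs": {
  "motion": [
    [[0.001, 0.001, 0.035, 0, 0, 0, 1], [0.001, 0.001, 0.07, 0, 0, 0, 1], [0.001, 0.001, 0.105, 0, 0, 0, 1], [0.001, 0.001, 0.135, 0, 0, 0, 1], [0.001, 0.001, 0.155, 0, 0, 0, 1], [0.001, 0.001, 0.168, 0, 0, 0, 1], [0.001, 0.001, 0.172, 0, 0, 0, 1], [0.001, 0.001, 0.172, 0, 0, 0, 0.75], [0.001, 0.001, 0.172, 0, 0, 0, 0.55], [0.001, 0.001, 0.172, 0, 0, 0, 0.5], [0.001, 0.001, 0.172, 0, 0, 0, 0.45], [0.001, 0.001, 0.172, 0, 0, 0, 0.35], [0.001, 0.001, 0.172, 0, 0, 0, 0.2], [0.001, 0.001, 0.172, 0, 0, 0, 0.2], [0.001, 0.001, 0.172, 0, 0, 0, 0.2]]
  ],
  "grip_force": 30
}}

```text
t: 2.63
eef_pos: [0.4779, -0.2822, 0.0209]
tool_rot: [0.001, 0.996, 0.093, 0.001]
contact_force: [0.3, -1.5, 6.1]
gripper_width: 0.485
grasp_force: 31.7
```

Emit:
{"fn": "servo_tool", "kwargs": {
  "motion": [
    [[0, 0, -0.005, 0, 0, 0, 0.2], [0, 0, -0.015, 0, 0, 0, 0.2], [0, 0, -0.03, 0, 0, 0, 0.2], [0, 0, -0.05, 0, 0, 0, 0.2], [0, 0, -0.07, 0, 0, 0, 0.2], [0.002, -0.01, -0.08, 0, 0, 0, 0.2], [0.005, -0.03, -0.08, 0, 0, 0, 0.2], [0.008, -0.055, -0.08, 0, 0, 0, 0.2], [0.012, -0.085, -0.08, 0, 0, 0, 0.2], [0.016, -0.115, -0.08, 0, 0, 0, 0.2], [0.02, -0.145, -0.08, 0, 0, 0, 0.2], [0.024, -0.175, -0.08, 0, 0, 0, 0.2], [0.028, -0.205, -0.08, 0, 0, 0, 0.2], [0.032, -0.235, -0.08, 0, 0, 0, 0.2], [0.034, -0.26, -0.075, 0, 0, 0, 0.2], [0.036, -0.28, -0.065, 0, 0, 0, 0.2], [0.037, -0.293, -0.05, 0, 0, 0, 0.2], [0.038, -0.3, -0.035, 0, 0, 0, 0.2], [0.038, -0.3, -0.022, 0, 0, 0, 0.2], [0.038, -0.3, -0.015, 0, 0, 0, 0.2]]
  ]
}}

```text
t: 4.3
eef_pos: [0.4569, 0.0222, 0.0333]
tool_rot: [-0.0, 0.996, 0.094, -0.001]
contact_force: [-0.4, -0.5, -3.1]
gripper_width: 0.49
grasp_force: 31.0
```

```bash
python3 - <<'E'
from h import *
c=cam('wrist','w2.png'); o=bot.get_obs(); print(o['t'],o['eef_pos'],o['tool_rot'],o['contact_force'],o['gripper_width'])
cam('side','s2.png')
s=cv2.imread('pics/s2.png'); u,v=proj(bot.read_camera('side'),[.46,.02,.04]).astype(int)
w=cv2.imread('pics/w2.png')
k=cv2.resize(s[v-50:v+50,u-35:u+35],(280,400)); cv2.imwrite('pics/v2.png',np.hstack([cv2.resize(w,(520,400)),k]))
E
```

```text
4.35 [0.45653669 0.02150121 0.03262929] [-4.56335894e-05  9.95580021e-01  9.39024959e-02 -1.65563889e-03] [-0.46602736  0.76472733 -3.31915224] 0.48821704322234305
```

View pics/v2.png

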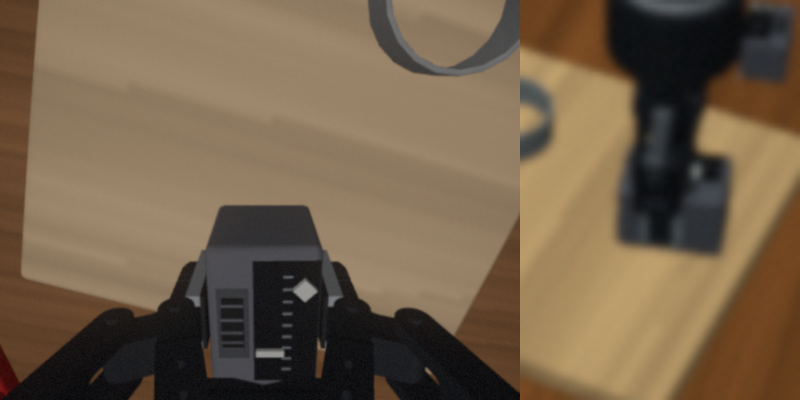

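The wrist view shows the timer held squarely above the near half of the board, with the pointer at about (270,352) and the rider at (305,290) in the picture. The cutter is well clear. I'll lower it gently.

Emit:
{"fn": "servo_tool", "kwargs": {
  "motion": [
    [[0, 0, 0.002, 0, 0, 0, 0.2], [0, 0, 0.003, 0, 0, 0, 0.2], [0, 0, 0.004, 0, 0, 0, 0.2], [0, 0, 0.0045, 0, 0, 0, 0.2], [0, 0, 0.005, 0, 0, 0, 0.2], [0, 0, 0.005, 0, 0, 0, 0.2]]
  ]
}}

```text
t: 4.95
eef_pos: [0.4584, 0.0207, 0.0294]
tool_rot: [0.0, 0.996, 0.093, 0.0]
contact_force: [0.2, -0.5, -2.5]
gripper_width: 0.486
grasp_force: 31.0
```

Emit:
{"fn": "servo_tool", "kwargs": {
  "motion": [
    [[0, 0, 0.0005, 0, 0, 0, 0.2], [0, 0, 0.001, 0, 0, 0, 0.2], [0, 0, 0.0015, 0, 0, 0, 0.2], [0, 0, 0.002, 0, 0, 0, 0.2], [0, 0, 0.002, 0, 0, 0, 0.2], [0, 0, 0.002, 0, 0, 0, 0.2]]
  ]
}}

```text
t: 5.45
eef_pos: [0.4584, 0.0208, 0.0273]
tool_rot: [0.0, 0.996, 0.093, -0.0]
contact_force: [-0.4, 0.2, -3.3]
gripper_width: 0.487
grasp_force: 31.0
```

Emit:
{"fn": "servo_tool", "kwargs": {
  "motion": [
    [[0, 0, 0.0003, 0, 0, 0, 0.2], [0, 0, 0.0006, 0, 0, 0, 0.2], [0, 0, 0.0009, 0, 0, 0, 0.2], [0, 0, 0.0012, 0, 0, 0, 0.2], [0, 0, 0.0012, 0, 0, 0, 0.2]]
  ]
}}

```text
t: 5.87
eef_pos: [0.4584, 0.0208, 0.0269]
tool_rot: [0.0, 0.996, 0.093, 0.0]
contact_force: [-4.1, -0.6, 10.5]
gripper_width: 0.49
grasp_force: 32.7
```

Emit:
{"fn": "servo_tool", "kwargs": {
  "motion": [
    [[0, 0, -0.0005, 0, 0, 0, 0.2], [0, 0, -0.0005, 0, 0, 0, 0.3], [0, 0, -0.0005, 0, 0, 0, 0.5], [0, 0, -0.0005, 0, 0, 0, 0.6], [0, 0, -0.0005, 0, 0, 0, 0.75], [0, 0, -0.0005, 0, 0, 0, 0.8], [0, 0, -0.01, 0, 0, 0, 0.8], [0, 0, -0.03, 0, 0, 0, 0.8], [0, 0, -0.06, 0, 0, 0, 0.8], [0, 0, -0.09, 0, 0, 0, 0.6], [0, 0, -0.115, 0, 0, 0, 0.3], [0, 0, -0.12, 0, 0, 0, 0.1], [0, 0, -0.12, 0, 0, 0, 0], [0, 0, -0.12, 0, 0, 0, 0], [0, 0, -0.12, 0, 0, 0, 0], [0, 0, -0.12, 0, 0, 0, 0]]
  ]
}}

```text
t: 7.2
eef_pos: [0.4574, 0.0207, 0.1449]
tool_rot: [0.0, 0.996, 0.093, -0.001]
contact_force: [-0.3, 0.2, -0.1]
gripper_width: 0.002
grasp_force: 0.0
```

```bash
python3 - <<'E'
from h import *
c=cam('wrist','w3.png'); o=bot.get_obs(); print(o['t'],o['eef_pos'],o['tool_rot'],o['contact_force'],o['gripper_width'])
p=proj(c,[.459,.021,.062]);print(p)
u,v=p.astype(int)
try: timer(c,.062,(u-70,u+70,max(0,v-70),min(420,v+75)))
except Exception as e: print(e)
E
```

```text
7.25 [0.45746931 0.0207256  0.14493799] [ 1.36171550e-05  9.95643672e-01  9.32311792e-02 -1.27469740e-03] [-0.09946953 -0.20880761  0.02028006] -0.004699723599566749
[285.01505789 212.06159005]
top [0.4503 0.02  ] [89.6 47.7] 10.7
black [0.4576 0.013 ] [50.3 23. ] 10.7
black [0.455  0.0325] [19.7  7.6] 10.1
white [0.473  0.0094] [5.7 5.4] 55.1
white [0.4441 0.0165] [2.1 9.7] 10.7
```

View pics/w3.png

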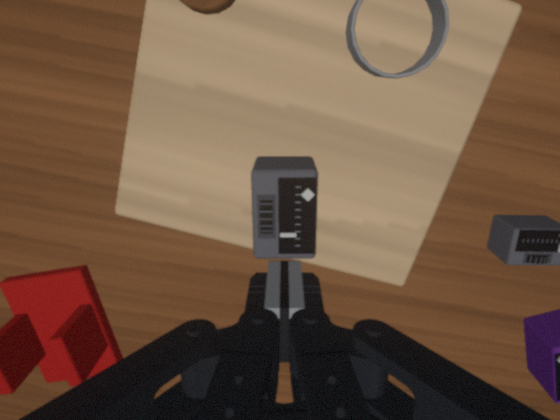

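The timer stands on the board, its top around (285,215). The wheel is at (266,215), the pointer at (288,236) and the rider at (307,195). The pointer has about 27 mm to travel, so about 49 mm of drag. I'll approach the wheel with the fingers shut.

Emit:
{"fn": "servo_tool", "kwargs": {
  "motion": [
    [[-0.003, -0.006, 0.025, 0, 0, 0, 0], [-0.006, -0.0115, 0.05, 0, 0, 0, 0], [-0.006, -0.0115, 0.065, 0, 0, 0, 0], [-0.006, -0.0115, 0.074, 0, 0, 0, 0], [-0.006, -0.0115, 0.076, 0, 0, 0, 0], [-0.006, -0.0115, 0.0775, 0, 0, 0, 0], [-0.006, -0.0115, 0.0785, 0, 0, 0, 0], [-0.006, -0.0115, 0.0785, 0, 0, 0, 0], [-0.006, -0.0115, 0.0785, 0, 0, 0, 0]]
  ]
}}

```text
t: 8.0
eef_pos: [0.451, 0.031, 0.0683]
tool_rot: [-0.0, 0.996, 0.093, 0.001]
contact_force: [0.5, -0.2, 0.7]
gripper_width: -0.001
grasp_force: 0.0
```

Emit:
{"fn": "servo_tool", "kwargs": {
  "motion": [
    [[0, 0, 0.001, 0, 0, 0, 0], [0, 0, 0.0015, 0, 0, 0, 0], [0, 0, 0.0015, 0, 0, 0, 0], [0, 0, 0.0015, 0, 0, 0, 0]]
  ]
}}

```text
t: 8.33
eef_pos: [0.4506, 0.031, 0.0663]
tool_rot: [0.0, 0.996, 0.093, 0.0]
contact_force: [0.9, -0.4, -0.2]
gripper_width: 0.0
grasp_force: 0.3
```

Emit:
{"fn": "servo_tool", "kwargs": {
  "motion": [
    [[0, 0, 0.0005, 0, 0, 0, 0], [0, 0, 0.001, 0, 0, 0, 0], [0, 0, 0.001, 0, 0, 0, 0], [0, 0, 0.001, 0, 0, 0, 0], [0, 0, 0.001, 0, 0, 0, 0]]
  ]
}}

```text
t: 8.75
eef_pos: [0.4506, 0.031, 0.0652]
tool_rot: [0.0, 0.996, 0.093, 0.0]
contact_force: [0.9, 0.6, 1.6]
gripper_width: -0.0
grasp_force: 1.3
```

Emit:
{"fn": "servo_tool", "kwargs": {
  "motion": [
    [[0, 0, 0.0005, 0, 0, 0, 0], [0.001, 0, 0.0005, 0, 0, 0, 0], [0.003, 0, 0.0005, 0, 0, 0, 0], [0.005, 0, 0.0005, 0, 0, 0, 0], [0.007, 0, 0.0005, 0, 0, 0, 0], [0.009, 0, 0.0005, 0, 0, 0, 0], [0.011, 0, 0.0005, 0, 0, 0, 0], [0.013, 0, 0.0005, 0, 0, 0, 0], [0.013, 0, 0.0005, 0, 0, 0, 0]]
  ]
}}

```text
t: 9.5
eef_pos: [0.4639, 0.0336, 0.0647]
tool_rot: [-0.0, 0.996, 0.093, 0.0]
contact_force: [0.3, -1.4, 2.1]
gripper_width: -0.001
grasp_force: 1.4
```

```bash
python3 - <<'E'
from h import *
c=cam('wrist','w4.png'); o=bot.get_obs(); print(o['t'],o['eef_pos'],o['tool_rot'],o['contact_force'],o['gripper_width'])
p=proj(c,[.459,.021,.062]);print(p)
E
```

```text
9.55 [0.46383426 0.0335722  0.06468151] [-8.36744831e-05  9.95648633e-01  9.31851761e-02  5.61264911e-04] [ 0.49736413 -1.26599113  3.00812297] 0.0017624172267189857
[311.65878765 293.2259889 ]
```

View pics/w4.png

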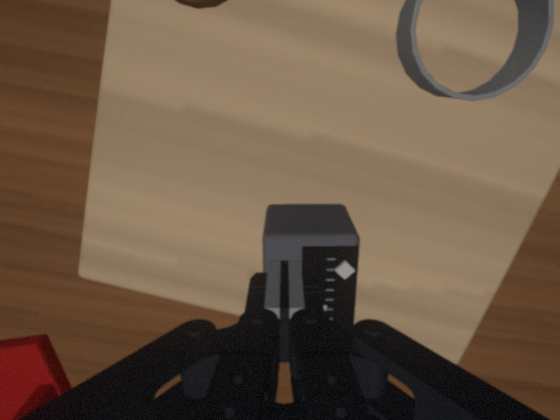

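The fingers cover the wheel. The pointer tip is just visible at (325,307) and the rider is at (345,270), so the pointer has moved. I'll measure the gap.

```bash
cat >> h.py <<'E'
def gap(c,pt,rd,z=.0625,th=np.radians(10.7)):
    d=onz(c,rd,z)-onz(c,pt,z); return d[0]*np.cos(th)+d[1]*np.sin(th), onz(c,pt,z),onz(c,rd,z)
E
python3 - <<'E'
from h import *
c=cam('wrist')
hsv=cv2.cvtColor(c['img'],cv2.COLOR_RGB2HSV); m=((hsv[...,2]>130)&(hsv[...,1]<40)).astype(np.uint8)[250:335,308:356]
n,l,s,ce=cv2.connectedComponentsWithStats(m)
for i in range(1,n): print(s[i],ce[i]+[308,250])
print(gap(c,(325,307),(345,270)))
E
```

```text
[ 29  13  17  15 149] [344.63758389 269.91946309]
(np.float64(0.018509258511595458), array([0.45340318, 0.01374977, 0.0625    ]), array([0.47306248, 0.00939672, 0.0625    ]))
```

Emit:
{"fn": "servo_tool", "kwargs": {
  "motion": [
    [[0, 0, -0.006, 0, 0, 0, 0], [-0.007, 0, -0.006, 0, 0, 0, 0], [-0.014, 0, -0.006, 0, 0, 0, 0], [-0.014, 0, -0.003, 0, 0, 0, 0], [-0.014, 0, -0.001, 0, 0, 0, 0], [-0.014, 0, 0, 0, 0, 0, 0], [-0.014, 0, 0, 0, 0, 0, 0], [-0.012, 0, 0, 0, 0, 0, 0], [-0.01, 0, 0, 0, 0, 0, 0], [-0.008, 0, 0, 0, 0, 0, 0], [-0.006, 0, 0, 0, 0, 0, 0], [-0.004, 0, 0, 0, 0, 0, 0], [-0.002, 0, 0, 0, 0, 0, 0], [0, 0, 0, 0, 0, 0, 0], [0, 0, 0, 0, 0, 0, 0], [0, 0, 0, 0, 0, 0, 0]]
  ]
}}

```text
t: 10.93
eef_pos: [0.4638, 0.0336, 0.0647]
tool_rot: [-0.0, 0.996, 0.093, 0.001]
contact_force: [2.0, 0.0, 3.1]
gripper_width: 0.002
grasp_force: 1.4
```

```bash
cat > b.py <<'E'
from h import *
c=cam('wrist'); o=bot.get_obs(); print(o['t'],o['eef_pos'],o['contact_force'])
hsv=cv2.cvtColor(c['img'],cv2.COLOR_RGB2HSV); u,v=proj(c,[.459,.021,.062]).astype(int)
u0,u1,v0,v1=u-10,u+48,max(v-45,0),min(v+60,419)
m=((hsv[...,2]>130)&(hsv[...,1]<40)).astype(np.uint8)[v0:v1,u0:u1]
n,l,s,ce=cv2.connectedComponentsWithStats(m); b=[]
for i in range(1,n):
    if s[i][4]>8:
        q=ce[i]+[u0,v0]; w=onz(c,q,.0625); print(s[i][2:],q.round(1),w.round(4)); b.append(w)
if len(b)==2:
    d=b[0]-b[1]; print('gap mm',1e3*(d[0]*np.cos(np.radians(10.7))+d[1]*np.sin(np.radians(10.7))))
E
python3 b.py
```

```text
10.9833 [0.46366091 0.03351506 0.06471266] [ 0.94991688 -0.21610241  3.20224346]
[ 18  15 148] [344.6 269.8] [0.4731 0.0096 0.0625]
[ 5  5 19] [323.6 290.1] [0.4617 0.0162 0.0625]
gap mm 9.946715536854084
```

Emit:
{"fn": "servo_tool", "kwargs": {
  "motion": [
    [[0, 0, -0.006, 0, 0, 0, 0], [-0.007, 0, -0.006, 0, 0, 0, 0], [-0.014, 0, -0.006, 0, 0, 0, 0], [-0.014, 0, -0.003, 0, 0, 0, 0], [-0.014, 0, -0.001, 0, 0, 0, 0], [-0.014, 0, 0, 0, 0, 0, 0], [-0.014, 0, 0, 0, 0, 0, 0], [-0.012, 0, 0, 0, 0, 0, 0], [-0.01, 0, 0, 0, 0, 0, 0], [-0.008, 0, 0, 0, 0, 0, 0], [-0.006, 0, 0, 0, 0, 0, 0], [-0.004, 0, 0, 0, 0, 0, 0], [-0.003, 0, 0, 0, 0, 0, 0], [-0.003, 0, 0, 0, 0, 0, 0], [-0.003, 0, -0.006, 0, 0, 0, 0], [-0.003, 0, -0.03, 0, 0, 0, 0], [-0.003, 0, -0.05, 0, 0, 0, 0], [-0.003, 0, -0.05, 0, 0, 0, 0], [-0.003, 0, -0.05, 0, 0, 0, 0]]
  ]
}}

```text
t: 12.57
eef_pos: [0.4607, 0.033, 0.1155]
tool_rot: [-0.0, 0.996, 0.093, 0.001]
contact_force: [-0.0, -0.6, -0.8]
gripper_width: -0.0
grasp_force: 0.0
```

```bash
python3 b.py
```

```text
12.6167 [0.45994289 0.03283615 0.11467079] [-0.6471574  -0.72965739 -0.33152038]
[ 13  13 106] [331.1 220.1] [0.4733 0.0095 0.0625]
[18  4 72] [308.5 226.5] [0.4672 0.021  0.0625]
gap mm 3.7848178489239914
```

Emit:
{"fn": "servo_tool", "kwargs": {
  "motion": [
    [[-0.008, 0, 0.03, 0, 0, 0, 0], [-0.008, 0, 0.045, 0, 0, 0, 0], [-0.008, 0, 0.048, 0, 0, 0, 0], [-0.008, 0, 0.05, 0, 0, 0, 0], [-0.008, 0, 0.05, 0, 0, 0, 0], [-0.008, 0, 0.05, 0, 0, 0, 0], [-0.006, 0, 0.05, 0, 0, 0, 0], [-0.004, 0, 0.05, 0, 0, 0, 0], [-0.002, 0, 0.05, 0, 0, 0, 0], [-0.0014, 0, 0.05, 0, 0, 0, 0], [-0.0014, 0, 0.05, 0, 0, 0, 0], [-0.0014, 0, 0.05, 0, 0, 0, 0], [-0.0014, 0, 0.044, 0, 0, 0, 0], [-0.0014, 0, 0.02, 0, 0, 0, 0], [-0.0014, 0, 0, 0, 0, 0, 0], [-0.0014, 0, 0, 0, 0, 0, 0], [-0.0014, 0, 0, 0, 0, 0, 0]]
  ]
}}

```text
t: 14.03
eef_pos: [0.4593, 0.0326, 0.1155]
tool_rot: [-0.0, 0.996, 0.093, 0.001]
contact_force: [0.1, -1.0, -0.8]
gripper_width: 0.003
grasp_force: 0.0
```

```bash
cat >> b.py <<'E'
# precise: heading from strip black mask edge, blobs at 4x
u,v=proj(c,[.459,.021,.062]).astype(int)
k=c['img'][v-45:v+45,u-45:u+45]; k=cv2.resize(k,None,fx=6,fy=6,interpolation=cv2.INTER_CUBIC); cv2.imwrite('pics/z.png',k[:,:,::-1])
g=cv2.cvtColor(k,cv2.COLOR_RGB2GRAY); m=(g>120).astype(np.uint8)
n,l,s,ce=cv2.connectedComponentsWithStats(m)
to=lambda p: onz(c,np.array(p)/6-.42+[u-45,v-45],.0625)[:2].astype(np.float32)
for i in range(1,n):
    if 1000<s[i][4]<8000 and s[i][2]<150:
        ys,xs=np.where(l==i); r=cv2.minAreaRect(np.array([to(p) for p in zip(xs,ys)])); print('fine',np.round(r[0],5),np.round(np.array(r[1])*1e3,1),round(r[2],2), to(ce[i]).round(5), np.round(ce[i]))
E
python3 b.py
```

```text
14.0833 [0.45854951 0.03252174 0.11467748] [-0.10603816 -0.23758277 -1.39512813]
[ 13  13 106] [330.9 217.9] [0.4732 0.0095 0.0625]
[18  4 72] [308.5 215.5] [0.4722 0.022  0.0625]
gap mm -1.3985837264078762
fine [0.47322 0.00955] [6.4 6.1] 54.84 [0.47324 0.00957] [428. 157.]
fine [0.47229 0.0219 ] [ 2.7 10.6] 10.66 [0.47226 0.02189] [295. 143.]
```

Emit:
{"fn": "servo_tool", "kwargs": {
  "motion": [
    [[0, 0, 0.03, 0, 0, 0, 0], [0, 0, 0.045, 0, 0, 0, 0], [0, 0, 0.048, 0, 0, 0, 0], [0, 0, 0.05, 0, 0, 0, 0], [0, 0, 0.05, 0, 0, 0, 0], [0, 0, 0.05, 0, 0, 0, 0], [-0.001, 0, 0.05, 0, 0, 0, 0], [-0.002, 0, 0.05, 0, 0, 0, 0], [-0.0025, 0, 0.05, 0, 0, 0, 0], [-0.0025, 0, 0.05, 0, 0, 0, 0], [-0.0025, 0, 0.05, 0, 0, 0, 0], [-0.0025, 0, 0.044, 0, 0, 0, 0], [-0.0025, 0, 0.02, 0, 0, 0, 0], [-0.0025, 0, 0, 0, 0, 0, 0], [-0.0025, 0, 0, 0, 0, 0, 0], [-0.0025, 0, 0, 0, 0, 0, 0]]
  ]
}}

```text
t: 15.42
eef_pos: [0.4567, 0.0321, 0.1155]
tool_rot: [0.0, 0.996, 0.093, 0.001]
contact_force: [-0.3, 0.4, 1.2]
gripper_width: 0.003
grasp_force: 0.0
```

```bash
python3 b.py
```

```text
15.4667 [0.45605393 0.03194615 0.1146497 ] [ 0.11283248 -0.35517127 -0.00092728]
[ 14  13 109] [330.8 213.4] [0.4732 0.0096 0.0625]
[19  4 74] [308.8 212.5] [0.4715 0.0217 0.0625]
gap mm -0.548709539418145
fine [0.47323 0.00954] [6.4 6.2] 55.33 [0.47327 0.00956] [428. 160.]
fine [0.47161 0.02168] [ 2.7 10.7] 10.66 [0.47157 0.02175] [294. 154.]
```

Emit:
{"fn": "servo_tool", "kwargs": {
  "motion": [
    [[0, 0.002, -0.02, 0, 0, -1.4, 0], [0, 0.004, -0.035, 0, 0, -2.8, 0], [0, 0.006, -0.035, 0, 0, -4.2, 0.2], [0, 0.008, -0.035, 0, 0, -5.6, 0.3], [0, 0.01, -0.035, 0, 0, -7, 0.5], [0.002, 0.011, -0.035, 0, 0, -8.4, 0.6], [0.002, 0.011, -0.035, 0, 0, -9.8, 0.8], [0.002, 0.011, -0.035, 0, 0, -11.2, 1], [0.002, 0.011, -0.035, 0, 0, -12.6, 1], [0.002, 0.011, -0.035, 0, 0, -14, 1], [0.002, 0.011, -0.035, 0, 0, -15.4, 1], [0.002, 0.011, -0.035, 0, 0, -16.8, 1], [0.002, 0.011, -0.035, 0, 0, -18, 1], [0.002, 0.011, -0.035, 0, 0, -18, 1], [0.002, 0.011, -0.035, 0, 0, -18, 1], [0.002, 0.011, -0.035, 0, 0, -18, 1]]
  ]
}}

```text
t: 16.8
eef_pos: [0.4598, 0.0216, 0.149]
tool_rot: [-0.001, 0.639, 0.769, -0.0]
contact_force: [-0.4, 0.3, 0.6]
gripper_width: 1.002
grasp_force: 0.0
```

```bash
sed -i 's/u0,u1,v0,v1=.*/u0,u1,v0,v1=max(u-48,0),u+60,max(v-60,0),min(v+60,419)/' b.py; python3 b.py
```

```text
16.85 [0.45998396 0.02160585 0.14914878] [0.46114015 0.3587642  0.02645969]
[ 4 15 56] [300.5 215. ] [0.4715 0.0219 0.0625]
[11 11 71] [299.6 233.1] [0.4735 0.0094 0.0625]
gap mm 0.41793410533791225
fine [0.4717  0.02181] [ 2.6 10.5] 11.25 [0.47156 0.02193] [390. 291.]
fine [0.47349 0.00941] [6.2 6.3] 56.05 [0.47351 0.00944] [385. 399.]
```

View pics/z.png

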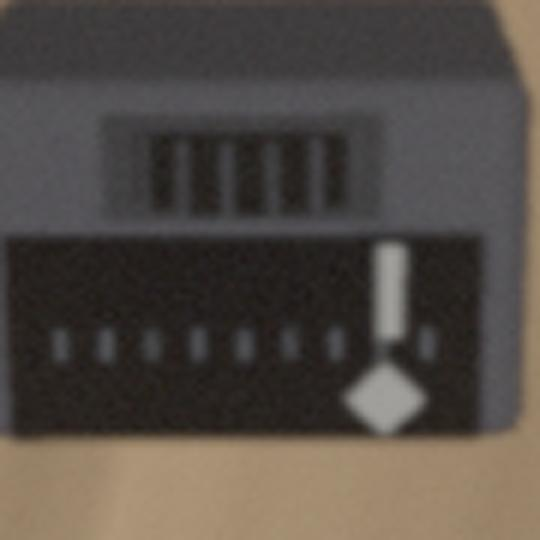

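The rotated crop, where the camera offset causes no parallax along the scale, shows the pointer at about x=388 and the rider at x=385. The pointer is 0.3 to 0.5 mm too far, so I'll turn back for one small corrective stroke.

Emit:
{"fn": "servo_tool", "kwargs": {
  "motion": [
    [[0, 0, 0, 0, 0, 1.4, 0.8], [0, 0, 0, 0, 0, 2.8, 0.6], [0, 0, 0, 0, 0, 4.2, 0.4], [0, 0, 0, 0, 0, 5.6, 0.2], [0.002, 0, 0, 0, 0, 7, 0], [0.004, 0, 0, 0, 0, 8.4, 0], [0.006, 0, 0, 0, 0, 9.8, 0], [0.008, -0.001, 0, 0, 0, 11.2, 0], [0.01, -0.001, 0, 0, 0, 12.6, 0], [0.011, -0.001, 0, 0, 0, 14, 0], [0.011, -0.001, 0, 0, 0, 15.4, 0], [0.011, -0.001, 0.01, 0, 0, 16.8, 0], [0.011, -0.001, 0.02, 0, 0, 18, 0], [0.011, -0.001, 0.035, 0, 0, 18, 0], [0.011, -0.001, 0.035, 0, 0, 18, 0], [0.011, -0.001, 0.035, 0, 0, 18, 0]]
  ]
}}

```text
t: 18.18
eef_pos: [0.4567, 0.0324, 0.1142]
tool_rot: [0.0, 0.996, 0.093, -0.001]
contact_force: [0.2, 0.6, 0.8]
gripper_width: 0.002
grasp_force: 0.0
```

Emit:
{"fn": "servo_tool", "kwargs": {
  "motion": [
    [[0, 0, 0.03, 0, 0, 0, 0], [0, 0, 0.045, 0, 0, 0, 0], [0, 0, 0.048, 0, 0, 0, 0], [0, 0, 0.05, 0, 0, 0, 0], [0, 0, 0.05, 0, 0, 0, 0], [0, 0, 0.05, 0, 0, 0, 0], [-0.0005, 0, 0.05, 0, 0, 0, 0], [-0.001, 0, 0.05, 0, 0, 0, 0], [-0.0014, 0, 0.05, 0, 0, 0, 0], [-0.0014, 0, 0.05, 0, 0, 0, 0], [-0.0014, 0, 0.05, 0, 0, 0, 0], [-0.0014, 0, 0.044, 0, 0, 0, 0], [-0.0014, 0, 0.02, 0, 0, 0, 0], [-0.0014, 0, 0, 0, 0, 0, 0], [-0.0014, 0, 0, 0, 0, 0, 0], [-0.0014, 0, 0, 0, 0, 0, 0]]
  ]
}}

```text
t: 19.52
eef_pos: [0.4564, 0.032, 0.1155]
tool_rot: [0.0, 0.996, 0.093, 0.001]
contact_force: [-0.3, -0.4, 0.2]
gripper_width: -0.0
grasp_force: 0.0
```

```bash
python3 b.py
```

```text
19.5667 [0.45566372 0.03186286 0.11463625] [-0.31798448 -0.66436774  0.57897906]
[ 13  13 106] [330.9 212.9] [0.4731 0.0095 0.0625]
[19  4 74] [308.8 212.5] [0.4711 0.0215 0.0625]
gap mm -0.21937029518135287
fine [0.47322 0.00956] [6.4 6. ] 54.94 [0.47323 0.00957] [427. 157.]
fine [0.47112 0.0216 ] [ 2.7 10.7] 10.66 [0.47108 0.02164] [294. 155.]
```

Emit:
{"fn": "servo_tool", "kwargs": {
  "motion": [
    [[0, 0.002, -0.02, 0, 0, -1.4, 0], [0, 0.004, -0.035, 0, 0, -2.8, 0], [0, 0.006, -0.035, 0, 0, -4.2, 0.2], [0, 0.008, -0.035, 0, 0, -5.6, 0.3], [0, 0.01, -0.035, 0, 0, -7, 0.5], [-0.001, 0.011, -0.035, 0, 0, -8.4, 0.6], [-0.001, 0.011, -0.035, 0, 0, -9.8, 0.8], [-0.001, 0.011, -0.035, 0, 0, -11.2, 1], [-0.001, 0.011, -0.035, 0, 0, -12.6, 1], [-0.001, 0.011, -0.035, 0, 0, -14, 1], [-0.001, 0.011, -0.035, 0, 0, -15.4, 1], [-0.001, 0.011, -0.035, 0, 0, -16.8, 1], [-0.001, 0.011, -0.035, 0, 0, -18, 1], [-0.001, 0.011, -0.035, 0, 0, -18, 1], [-0.001, 0.011, -0.035, 0, 0, -18, 1], [-0.001, 0.011, -0.035, 0, 0, -18, 1]]
  ]
}}

```text
t: 20.9
eef_pos: [0.4565, 0.021, 0.149]
tool_rot: [-0.001, 0.639, 0.769, -0.0]
contact_force: [-0.5, -0.0, -0.1]
gripper_width: 1.001
grasp_force: 0.0
```

```bash
python3 b.py; python3 - <<'E'
from h import *
c=cam('wrist','w5.png'); u,v=proj(c,[.459,.021,.062]).astype(int); timer(c,.062,(u-70,u+70,v-70,v+70))
t=cam('top'); o=np.zeros((560,560,3),np.uint8)
# stand: find cheek tops etc, big crops
p=proj(t,[.515,.316,.03]).astype(int);k=t['img'][p[1]-32:p[1]+32,p[0]-32:p[0]+32]
s=cam('side');q=proj(s,[.515,.316,.03]).astype(int);j=s['img'][q[1]-45:q[1]+45,q[0]-45:q[0]+45]
print('orig',p-32,q-45)
cv2.imwrite('pics/st.png',np.hstack([cv2.resize(k,(396,396),interpolation=2),cv2.resize(j,(396,396),interpolation=2)])[:,:,::-1])
E
```

```text
20.95 [0.45665241 0.02098814 0.14918198] [0.3235607  0.05553391 0.28792909]
[ 3 15 45] [305. 215.] [0.471  0.0218 0.0625]
[11 11 76] [304.9 233.2] [0.4735 0.0093 0.0625]
gap mm -0.140027834941262
fine [0.47106 0.02166] [ 2.7 10.7] 11.66 [0.47108 0.02174] [387. 291.]
fine [0.47353 0.00943] [6.3 6.4] 54.69 [0.47354 0.00944] [386. 399.]
top [0.4547 0.026 ] [61.9 50.2] 10.6
black [0.456  0.0195] [50.8 33.8] 10.6
white [0.4735 0.0092] [5.3 5.7] 53.9
white [0.471  0.0215] [2.  9.7] 11.6
orig [ 95 175] [161 308]
```

View pics/st.png

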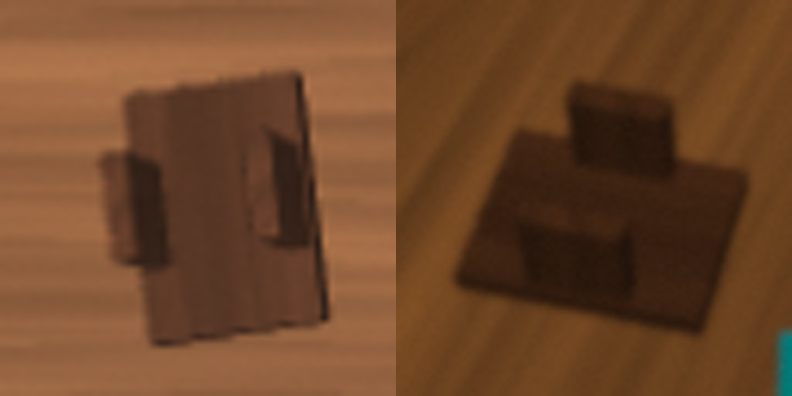

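After the corrective stroke the pointer is level to about 0.15 mm. The stand crop shows the slab's corners at (124,93), (299,72), (328,320) and (152,345). The cheeks are at left and right. Now I'll grip the timer by its ends.

Emit:
{"fn": "servo_tool", "kwargs": {
  "motion": [
    [[0, 0, 0.03, 0, 0, 0, 1], [0, 0, 0.06, 0, 0, 0, 1], [0, 0, 0.09, 0, 0, 0, 1], [0, 0, 0.11, 0, 0, 0, 1], [0, 0, 0.119, 0, 0, 0, 1], [0, 0, 0.121, 0, 0, 0, 1], [0, 0, 0.121, 0, 0, 0, 0.9], [0, 0, 0.121, 0, 0, 0, 0.8], [0, 0, 0.121, 0, 0, 0, 0.75], [0, 0, 0.121, 0, 0, 0, 0.7], [0, 0, 0.121, 0, 0, 0, 0.6], [0, 0, 0.121, 0, 0, 0, 0.4], [0, 0, 0.121, 0, 0, 0, 0.4], [0, 0, 0.121, 0, 0, 0, 0.4]]
  ],
  "grip_force": 35
}}

```text
t: 22.27
eef_pos: [0.4572, 0.0209, 0.0298]
tool_rot: [0.001, 0.638, 0.77, 0.0]
contact_force: [-2.4, 0.2, 6.0]
gripper_width: 0.725
grasp_force: 37.5
```

```bash
python3 - <<'E'
from h import *
o=bot.get_obs();print(o['eef_pos'],o['contact_force'],o['gripper_width'],o['grasp_force'])
t=cam('top');s=cam('side')
T=np.array([[124,93],[299,72],[328,320],[152,345]])/6.1875+[95,175]-.5
S=(np.array([[518,130],[748,172],[703,328],[457,281]])-[396,0])/4.4+[161,308]-.5
for n,c,q in(('top',t,T),('side',s,S)):
    w=np.array([onz(c,p,.012)[:2] for p in q]); print(n,w.round(4).tolist(),w.mean(0).round(4),[round(float(np.linalg.norm(w[i]-w[i-1])),4) for i in range(4)])
E
```

```text
[0.45723173 0.02090221 0.02981924] [-2.42727275  0.18147864  6.0364792 ] 0.7246133864974582 37.46308386325836
top [[0.5658, 0.3572], [0.5757, 0.282], [0.4684, 0.2652], [0.457, 0.34]] [0.5167 0.3111] [0.1101, 0.0759, 0.1086, 0.0757]
side [[0.5741, 0.2851], [0.4675, 0.2681], [0.4541, 0.3437], [0.5604, 0.3609]] [0.514  0.3145] [0.0771, 0.1079, 0.0767, 0.1078]
```

Emit:
{"fn": "servo_tool", "kwargs": {
  "motion": [
    [[0, 0, -0.003, 0, 0, 0, 0.4], [0, 0, -0.01, 0, 0, 0, 0.4], [0, 0, -0.025, 0, 0, 0, 0.4], [0, 0, -0.045, 0, 0, 0, 0.4], [0, 0, -0.065, 0, 0, 0, 0.4], [0.004, 0.002, -0.08, 0, 0, 0, 0.4], [0.015, 0.007, -0.09, 0, 0, 0, 0.4], [0.035, 0.016, -0.095, 0, 0, 0, 0.4], [0.058, 0.026, -0.095, 0, 0, 0.1, 0.4], [0.082, 0.037, -0.095, 0, 0, 0.2, 0.4], [0.106, 0.048, -0.095, 0, 0, 0.3, 0.4], [0.13, 0.059, -0.095, 0, 0, 0.36, 0.4], [0.152, 0.068, -0.095, 0, 0, 0.36, 0.4], [0.17, 0.076, -0.095, 0, 0, 0.36, 0.4], [0.181, 0.081, -0.095, 0, 0, 0.36, 0.4], [0.186, 0.084, -0.095, 0, 0, 0.36, 0.4], [0.186, 0.084, -0.095, 0, 0, 0.36, 0.4], [0.186, 0.084, -0.095, 0, 0, 0.36, 0.4], [0.186, 0.084, -0.095, 0, 0, 0.36, 0.4]]
  ]
}}

```text
t: 23.95
eef_pos: [0.5049, 0.2175, 0.1234]
tool_rot: [0.0, 0.651, 0.759, -0.001]
contact_force: [-0.2, -0.1, -2.4]
gripper_width: 0.723
grasp_force: 39.4
```

```bash
python3 - <<'E'
from h import *
c=cam('wrist','w6.png'); o=bot.get_obs(); print(o['t'],o['eef_pos'],o['tool_rot'],o['contact_force'],o['gripper_width'])
print(proj(c,[.515,.313,.012]))
E
```

```text
24.0 [0.50496206 0.21757991 0.12346029] [ 2.43400303e-04  6.50884331e-01  7.59176619e-01 -6.24166513e-04] [-0.02125215  0.59665465 -2.53446305] 0.7169920237968221
[321.56499296  60.45966023]
```

View pics/w6.png

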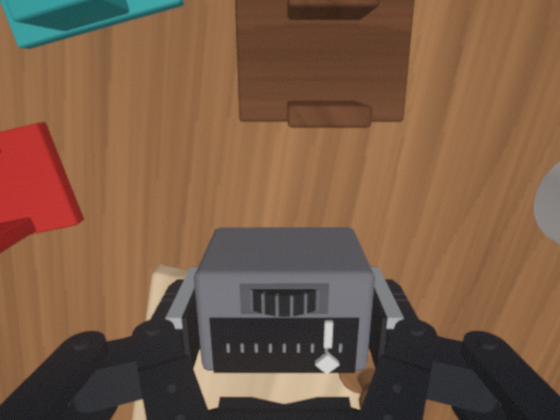

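The wrist view shows the timer held level with the pointer still at the rider, (328,335) and (327,362). The stand's near cheek has its top at (288..371, 101..127). The slab's near corners are at (240,121) and (404,121).

```bash
python3 - <<'E'
from h import *
c=cam('wrist'); f=lambda p,z: onz(c,p,z)[:2].round(4)
th=np.radians(8.9); X=np.array([np.cos(th),np.sin(th)]);Y=np.array([-X[1],X[0]])
pr=lambda n,w: print(n,w,'along',round(float(w@X),4),'across',round(float(w@Y),4))
for n,p,z in [('slabL',(240,121),.012),('slabR',(404.5,121),.012),('slabL0',(235.5,2),.012),('slabR0',(413,2),.012),('chkL in',(288,102),.058),('chkR in',(371,102),.058),('chkL out',(289,127),.058),('chkR out',(371,127),.058),('farfootL',(289,18),.012),('farfootR',(364,18),.012)]: pr(n,f(p,z))
o=bot.get_obs();pr('tool',o['eef_pos'][:2])
g=cv2.cvtColor(c['img'],cv2.COLOR_RGB2GRAY).astype(int)
print(g[60,225:250],g[60,400:420]); print(g[95:132,330]); print(g[115,280:296],g[115,364:378]);print(g[2:25,320])
E
```

```text
slabL [0.4686 0.2678] along 0.5044 across 0.1921
slabR [0.5764 0.2846] along 0.6135 across 0.192
slabL0 [0.4575 0.338 ] along 0.5043 across 0.2632
slabR0 [0.5638 0.3549] along 0.6119 across 0.2634
chkL in [0.4972 0.2875] along 0.5357 across 0.2071
chkR in [0.541  0.2943] along 0.58 across 0.2071
chkL out [0.4998 0.2745] along 0.5363 across 0.1939
chkR out [0.5439 0.2814] along 0.5809 across 0.1939
farfootL [0.4909 0.3342] along 0.5367 across 0.2542
farfootR [0.5363 0.3413] along 0.5826 across 0.2542
tool [0.50497847 0.2178235 ] along 0.5326 across 0.1371
[120 119 118 119 117 117 115 114 112 111 111 100  80  69  72  71  75  75
  75  73  73  72  73  70  76] [ 76  75  74  77  77  74  75  79  96 114 125 126 123 122 123 127 129 130
 130 130]
[ 82  80  83  78  79  73  65  61  59  62  66  79  85  82  84  86  85  83
  85  84  83  82  80  81  82  75  77  77  78  75  69  71  82 104 117 114
 115]
[82 87 86 84 85 85 80 68 71 77 84 89 89 85 85 81] [78 78 80 74 76 75 71 76 79 87 86 84 85 85]
[78 74 65 63 54 48 44 45 42 45 47 46 45 44 42 48 47 51 66 79 79 76 71]
```

```bash
python3 - <<'E'
from h import *
c=cam('wrist'); o=bot.get_obs();z=o['eef_pos'][2]-.0118+.044
th=np.radians(8.8); X=np.array([np.cos(th),np.sin(th)]);Y=np.array([-X[1],X[0]])
g=cv2.cvtColor(c['img'],cv2.COLOR_RGB2GRAY).astype(int)
print(g[340,195:225],g[340,345:380])
k=(g[300:390,190:385]<45).astype(np.uint8)*255
for r in (330,340,355):
    row=g[r]; xs=[x for x in range(203,368) if row[x]<50]; a,b=onz(c,(min(xs)-.5,r),z)[:2],onz(c,(max(xs)+.5,r),z)[:2]; print(r,min(xs),max(xs),((a+b)/2)@X,(b-a)@X)
for v in (318,370): print('strip edge across',onz(c,(284,v),z)[:2]@Y)
print('tool',o['eef_pos'][:2]@X,o['eef_pos'][:2]@Y)
E
```

```text
[ 40  34  37  41  65  96 107 111 115 118 119 121 120 119 117 105  68  41
  40  42  45  41  43  45  41  43  45  40  42  42] [ 43  44  42  44  37  44  43  41  40  43  42  45  74 110 117 119 121 121
 119 118 118 115 110  98  63  36  34  33  36  33  27  32  34  36  35]
330 212 356 0.5332965316710915 0.05046378510494355
340 212 356 0.5332970710259819 0.05101931449303091
355 213 354 0.5331185489301548 0.05080486529277762
strip edge across 0.14275159889455255
strip edge across 0.12032886951716727
tool 0.532426497142419 0.13827652915938207
```

Emit:
{"fn": "servo_tool", "kwargs": {
  "motion": [
    [[0.004, 0.001, 0, 0, 0, 0, 0.4], [0.014, 0.004, 0, 0, 0, 0, 0.4], [0.028, 0.008, 0, 0, 0, 0, 0.4], [0.045, 0.013, 0, 0, 0, 0, 0.4], [0.062, 0.018, 0, 0, 0, 0, 0.4], [0.077, 0.022, 0, 0, 0, 0, 0.4], [0.087, 0.025, 0, 0, 0, 0, 0.4], [0.0915, 0.026, 0.005, 0, 0, 0, 0.4], [0.0915, 0.026, 0.015, 0, 0, 0, 0.4], [0.0915, 0.026, 0.028, 0, 0, 0, 0.4], [0.0915, 0.026, 0.038, 0, 0, 0, 0.4], [0.0915, 0.026, 0.044, 0, 0, 0, 0.4], [0.0915, 0.026, 0.044, 0, 0, 0, 0.4], [0.0915, 0.026, 0.044, 0, 0, 0, 0.4]]
  ]
}}

```text
t: 25.27
eef_pos: [0.5164, 0.313, 0.0789]
tool_rot: [-0.0, 0.65, 0.76, -0.001]
contact_force: [-0.0, 0.6, -2.6]
gripper_width: 0.72
grasp_force: 39.3
```

```bash
python3 - <<'E'
from h import *
c=cam('wrist'); o=bot.get_obs(); print(o['t'],o['eef_pos'],o['tool_rot'],o['contact_force'],o['gripper_width'])
s=cam('side');u,v=proj(s,[.515,.313,.06]).astype(int);print(u,v)
j=s['img'][max(v-60,0):v+55,u-45:u+45]
w=c['img'][100:420,60:500]
cv2.imwrite('pics/v7.png',np.hstack([cv2.resize(w,(440,320)),cv2.resize(j,(350,320),interpolation=2)])[:,:,::-1])
E
```

```text
25.3167 [0.51675905 0.31346899 0.07954791] [ 1.85320892e-05  6.50390277e-01  7.59600211e-01 -8.07714494e-05] [ 0.15253295 -0.33926956 -3.36524543] 0.7214772931263593
206 342
```

View pics/v7.png

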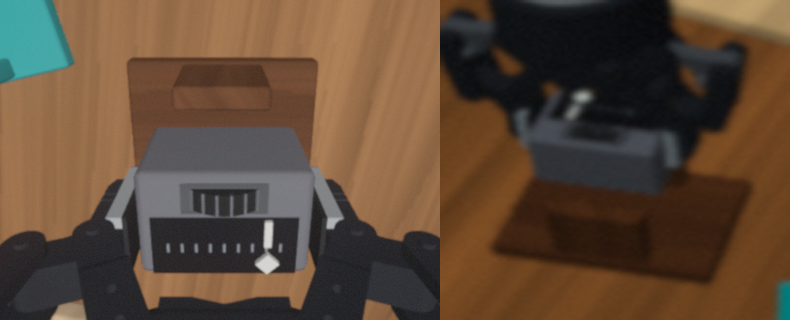

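The wrist crop (offset (60,100)) shows the far cheek's top inner edge at (173..271, 108) and the timer's far bottom edge at (152..296, 127). The pointer is still at the rider.

```bash
python3 - <<'E'
from h import *
c=cam('wrist'); o=bot.get_obs()
th=np.radians(8.8); X=np.array([np.cos(th),np.sin(th)]);Y=np.array([-X[1],X[0]])
zb=o['eef_pos'][2]-.0118
for n,p,z in [('ckL',(173,108),.058),('ckR',(271,108),.058),('ckL out',(173.5,86),.058),('ckR out',(270.5,86),.058),('slL',(128,59),.012),('slR',(317,59),.012),('tbL',(152,127),zb),('tbR',(297,127),zb),('ttL',(138,171),zb+.044),('ttR',(311,171),zb+.044),('tool',None,0)]:
    w=onz(c,(p[0]+60,p[1]+100),z)[:2] if p else o['eef_pos'][:2]
    print(n,round(float(w@X),4),round(float(w@Y),4))
g=cv2.cvtColor(c['img'],cv2.COLOR_RGB2GRAY).astype(int)
print(g[155:180,282]);print(g[180:245,282]); print(g[200,225:240],g[200,322:340]); print(g[170,182:196],g[170,370:384]);print(g[250,192:206],g[250,360:378])
E
```

```text
ckL 0.5363 0.2567
ckR 0.5815 0.2568
ckL out 0.537 0.2672
ckR out 0.5808 0.2673
slL 0.5054 0.2699
slR 0.6125 0.2701
tbL 0.5281 0.2515
tbR 0.5919 0.2516
ttL 0.5316 0.254
ttR 0.5882 0.254
tool 0.559 0.2312
[129 128 122  98  70  63  64  72  76  75  69  66  59  66  65  64  65  64
  63  65  62  65  64  63  63]
[62 64 65 63 64 63 64 73 83 83 85 89 88 87 89 88 87 86 87 87 82 84 81 81
 80 81 78 80 75 70 69 70 74 74 75 73 74 74 75 74 79 79 78 77 76 76 79 85
 87 86 87 87 88 88 88 87 86 87 87 88 89 90 88 87 88]
[75 77 79 81 78 74 75 78 87 89 90 91 89 87 85] [79 79 78 79 79 75 73 68 72 77 75 78 75 79 73 81 78 73]
[123 123 121 112  92  77  81  81  81  83  81  82  82  82] [ 83  85  86  79  80  97 118 129 133 135 134 136 136 136]
[111  90  82  83  84  85  84  83  83  85  84  84  82  80] [ 92  90  89  86  84  82  81  82  84 103 118 126 128 129 134 134 133 133]
```

Emit:
{"fn": "servo_tool", "kwargs": {
  "motion": [
    [[0, -0.0006, 0.003, 0, 0, 0, 0.4], [0, -0.0006, 0.008, 0, 0, 0, 0.4], [0, -0.0006, 0.014, 0, 0, 0, 0.4], [0, -0.0006, 0.02, 0, 0, 0, 0.4], [0, -0.0006, 0.026, 0, 0, 0, 0.4], [0, -0.0006, 0.032, 0, 0, 0, 0.4], [0, -0.0006, 0.038, 0, 0, 0, 0.4], [0, -0.0006, 0.043, 0, 0, 0, 0.4], [0, -0.0006, 0.047, 0, 0, 0, 0.4], [0, -0.0006, 0.05, 0, 0, 0, 0.4], [0, -0.0006, 0.052, 0, 0, 0, 0.4], [0, -0.0006, 0.052, 0, 0, 0, 0.4], [0, -0.0006, 0.052, 0, 0, 0, 0.4]]
  ]
}}

```text
t: 26.5
eef_pos: [0.5161, 0.3138, 0.0277]
tool_rot: [0.0, 0.65, 0.76, 0.0]
contact_force: [-0.3, -0.7, -3.3]
gripper_width: 0.722
grasp_force: 39.3
```

Emit:
{"fn": "servo_tool", "kwargs": {
  "motion": [
    [[0, 0, 0.001, 0, 0, 0, 0.4], [0, 0, 0.0018, 0, 0, 0, 0.4], [0, 0, 0.0025, 0, 0, 0, 0.4], [0, 0, 0.003, 0, 0, 0, 0.4], [0, 0, 0.003, 0, 0, 0, 0.4], [0, 0, 0.003, 0, 0, 0, 0.4]]
  ]
}}

```text
t: 27.0
eef_pos: [0.516, 0.3138, 0.0246]
tool_rot: [0.0, 0.65, 0.76, -0.0]
contact_force: [0.0, 0.9, -3.4]
gripper_width: 0.72
grasp_force: 39.3
```

Emit:
{"fn": "servo_tool", "kwargs": {
  "motion": [
    [[0, 0, 0.0003, 0, 0, 0, 0.4], [0, 0, 0.0006, 0, 0, 0, 0.4], [0, 0, 0.0009, 0, 0, 0, 0.4], [0, 0, 0.0012, 0, 0, 0, 0.4], [0, 0, 0.0012, 0, 0, 0, 0.4]]
  ]
}}

```text
t: 27.42
eef_pos: [0.5161, 0.3138, 0.0239]
tool_rot: [0.0, 0.65, 0.76, 0.0]
contact_force: [-1.4, -1.2, 4.7]
gripper_width: 0.722
grasp_force: 40.1
```

Emit:
{"fn": "servo_tool", "kwargs": {
  "motion": [
    [[0, 0, -0.0003, 0, 0, 0, 0.6], [0, 0, -0.0003, 0, 0, 0, 0.7], [0, 0, -0.0003, 0, 0, 0, 0.75], [0, 0, -0.0003, 0, 0, 0, 0.8], [0, 0, -0.0003, 0, 0, 0, 0.9], [0, 0, -0.0003, 0, 0, 0, 1], [0, 0, -0.0003, 0, 0, 0, 1], [0, 0, -0.005, 0, 0, 0, 1], [0, 0, -0.02, 0, 0, 0, 1], [0, 0, -0.045, 0, 0, 0, 1], [0, 0, -0.075, 0, 0, 0, 1], [0, 0, -0.105, 0, 0, 0, 1], [0, 0, -0.125, 0, 0, 0, 1], [0, 0, -0.13, 0, 0, 0, 1], [0, 0, -0.13, 0, 0, 0, 1], [0, 0, -0.13, 0, 0, 0, 1]]
  ]
}}

```text
t: 28.75
eef_pos: [0.5157, 0.3134, 0.1529]
tool_rot: [0.0, 0.65, 0.76, -0.0]
contact_force: [-1.5, -0.4, 1.1]
gripper_width: 1.001
grasp_force: 0.0
```

```bash
python3 - <<'E'
from h import *
c=cam('wrist'); o=bot.get_obs(); print(o['t'],o['eef_pos'],o['contact_force'],o['gripper_width'])
u,v=proj(c,[.515,.313,.056]).astype(int);print(u,v)
k=c['img'][v-80:v+80,u-100:u+100]; k=cv2.resize(k,None,fx=3,fy=3,interpolation=2)
cv2.imwrite('pics/v8.png',k[:,:,::-1])
E
```

```text
28.8 [0.51533904 0.31304522 0.15216334] [ 0.35305021 -0.12425156 -0.20506413] 1.000908668037371
281 207
```

View pics/v8.png

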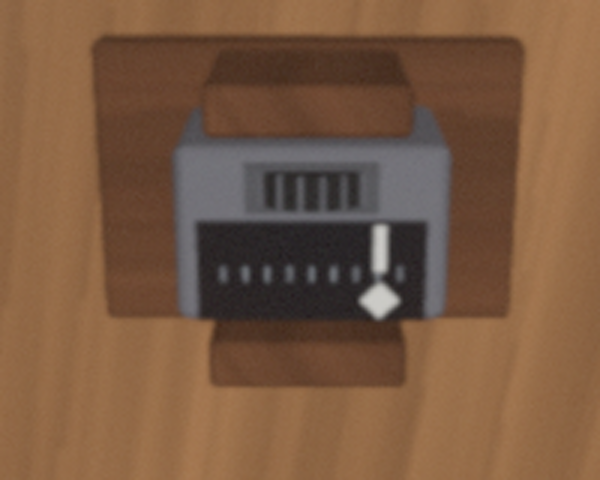

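The picture shows the timer upright and seated between the cheeks, with its column centre at 312 against 308 for the cheeks, about 0.7 mm. The pointer at x=380 is level with the rider at x=379. The gripper is clear, so I'm handing in.

```bash
python3 -c "
from station import bot
print(bot.hand_in())"
```

```text
the job is handed in; nothing more can be done
None
```

I handed in the job at about 29 s: the timer stands upright and seated in the dark stand, about 0.7 mm off centre lengthways, with the pointer level with the rider to within about 0.2 mm; it was not dropped and I saw no contact with the utensils.

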